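# Load the sample canister and shut the heavy chamber cover

## Robot

A 6-joint arm with a two-finger parallel gripper is mounted at the origin on the work surface. World frame = base frame: x ahead of the robot, y to its left, z up, the work surface at z = 0. Lengths are in mm, angles in rad, forces in N, time in s.
With the tool pointing down it reaches from about 400 to 925 mm from the base axis. Payload 12.5 kg.
Tool frame: the origin (TCP) lies at the very end of the fingers, on their centre line; the grasp point (between the pads) lies 19 mm behind it; z points along the fingers, y is the direction in which the jaws open and shut (so a half turn about z gives the same grasp; the last joint's range is limited). The gripper opens to 95 mm and grips with 3 to 60 N. Pads are 20 mm wide; open, the fingers measure 119 mm over their backs; the gripper's body (75 mm by 180 mm) begins 59 mm behind the grasp point.
Start: joints at [-1.405, 0.491, 1.559, -0, 1.092, -0.106], TCP at [167.814, -602.068, 214.661] pointing down, gripper open.
Joint ranges: [-3.1, 3.1], [-0.84, 2.19], [0.05, 2.79], [-1.13, 4.28], [0.06, 2.93], [-2.69, 2.69]. Speed limits (rad/s): [2.22, 2.22, 2.79, 3.14, 3.14, 3.14].

## Interface

Orientations are given as [roll, pitch, yaw] about the fixed x, y, z axes, in that order (R = Rz(yaw) Ry(pitch) Rx(roll)).
In Python, from cell import env gives the robot as it stands. The module is installed in compiled form; this text tells all that it offers.
- The arm moves only by the tool arm_command, never from a script. Its argument "deltas" is a list that holds one entry, the list of rows, each a list of 5 numbers: the closure, from 0 (fully open) to 1 (shut), then the shift along the world's x, y, z as a fraction of full scale, then the turn about the world's z as a fraction of full scale. In form: [[[grip, dx, dy, dz, twist], ...]]. A call has 1 to 12 rows; each row shifts and turns the pose as measured when the row begins; what a row does not reach is not made up. Full scale, the value 1, is 100 mm for a shift and pi/4 rad for a turn. A row lasts 1/12 s, in which the tool goes at most 41.7 mm and 7.16 degrees, less where a joint would pass 70% of its speed; a pose out of reach is approached as far as the arm can. A call with a number of a shift or a turn outside -1 to 1 is refused whole. A call with a gripper value outside its range is refused whole. The fingers move at their own pace and stop on an object; the grip force is fixed at half the most. Time passes only in rows, so rows that do not move let the fingers close. It gives the time, the measured TCP pose, the force and the opening at its end, in the units of the state.
- env.state(): the state, without advancing time (a new reading comes with each control period).
- env.read_camera(name): name is "scene" or "top" or "wrist"; returns a dict with "frame" (420x560x3 uint8, red, green, blue), "fx", "fy", "cx", "cy" (pixels), "k1" (the pictures are not rectified: a ray, as slopes to the right and down, at radius r is drawn at 1 + k1 r^2 times it, then the intrinsics apply), "R" (3x3) and "t" (3): a world point X has camera coordinates R X + t; the wrist camera has in their place "tool_from_camera" (4x4, takes a point from camera to tool coordinates, whose origin is the TCP and whose axes are the flange's). Camera axes: x right, y down, z forward; pixel columns grow to the right and rows downward; lengths in mm; the calibration is good to about 2 mm. A picture is of the moment at which its call begins: read the wrist's pose just before it. There is no depth.
- env.job_done(): hands the job in, once; it reports no verdict.
The state is a dict: "t": time; "joints": joint angles; "qvel": joint speeds; "tau": joint torques, N m; "eef_pos": TCP position; "tcp_rot": TCP orientation; "ft_force": force on the tool from outside, world axes, zero at the start; "moment": the same for the moment, N m; "opening": opening from 0.0 (shut) to 1.0 (fully open).
Only numpy, scipy, OpenCV 4.12 (cv2) and the standard library are available. Lean on these libraries where they do the work, as an engineer would, in place of code of your own. Each camera call takes 0.05 s, during which the arm holds its last target.

## Task

Set the steel canister upright and fully home in the round nest inside the open steel chamber; set it down, do not drop it. Then push the heavy hinged cover down slowly so that it does not slam, and press it firmly shut with about 15 N (never more than 30 N anywhere on the cover) for a second so that its seal seats, and let go. Leave the other things on the bench where they stand.

Things in the scene. Friction and masses are not known exactly. Their poses are not given: they have to be found in the camera images.
- canister: plain closed steel cylinder, 56 mm diameter, 90 mm high, about 0.4 kg, standing upright on the bench beside a lower, wider open steel cup and a short white jar with a black cap (their places swap; do not move those). Origin at the centre of its underside, z along its axis.
- chamber: fixed open-topped steel box, outside 240 (x) x 240 (y) x 110 mm high, walls 6 mm, inner floor 8 mm above the bench. Origin at the centre of its underside; its front faces its own -x (towards the robot), the cover's hinge is along its rear (+x) rim; it stands turned by up to 0.2 rad.
- nest (a point): centre of the floor inside the nest, 8 mm above the bench and 30 mm in front of the chamber's centre, axes as the chamber's. The nest is a black ring standing on the chamber floor: inside diameter 60 mm, outside 80 mm, 18 mm high, bottomed by the chamber floor. A canister standing on top of the ring keeps the cover from shutting.
- cover_hinge (a point): middle of the cover's hinge line, at the rear rim of the chamber, 120 mm behind its centre and 111 mm above the bench; the hinge line runs along the chamber's y axis. The point turns with the cover: its -x axis points from the hinge to the cover's free edge, its z axis out of the cover's outer face.
- cover_push (a point): a point to push on: middle of the cover's outer face, 205 mm from the hinge line, 45 mm from the free edge; axes as cover_hinge. The cover is a flat steel plate, 250 mm from hinge line to free edge, 240 mm wide, 8 mm thick, about 1.3 kg; underside at cover_hinge z = 0, smooth outer face at z = 8 mm. Shut, the outer face is level, 119 mm above the bench, and overhangs the chamber's front by 10 mm.
- cover (a joint): angle of the cover, rad: 0 shut, 1.57 upright; starts nearly upright, leaning a little towards the robot. Its stiff hinge (friction about 2.3 N m) holds it wherever it is left; to lower it, push on its outer face (the side away from the robot while open) near the free edge: about 11 N when upright, 2 to 6 N when nearly level. Shut, it stops hard.
Not all that is in view belongs to the job. What is shaped like the canister but purple is not meant.

How it is judged (in metres and radians):
On the way, in this order (a step that is already met when the one before it is completed fails the run):
1. the canister stands fully home in the nest, let go, with the cover still open (horizontal distance between canister and nest below 0.006 m and z of canister in the frame of nest below 0.004 m and angle between canister's own z axis and vertical below 0.08 rad and contact force between canister and the fingers below 0.1 N and value of joint cover above 0.6 rad), for 0.2 s.
2. the cover is pressed shut with 8 to 30 N for half a second (value of joint cover below 0.015 rad and contact force between cover and anything else between 8 and 30 N), for 0.5 s.
At the end, for the whole second after the job is handed in: the cover is shut (within 0.015 rad) and stays so when released, and the canister stands at rest, upright (within 0.08 rad), in the nest, within 6 mm of its centre and 4 mm of its floor (value of joint cover below 0.015 rad and horizontal distance between canister and nest below 0.006 m and z of canister in the frame of nest below 0.004 m and angle between canister's own z axis and vertical below 0.08 rad and linear speed of canister below 0.02 m/s); the robot touches nothing.
It fails at once if the cover slams: it moves down faster than 0.45 rad/s in its last 0.3 rad (value of joint cover below 0.3 rad and velocity of joint cover below -0.45 rad/s).
It fails at once if more than 30 N on the cover (contact force between cover and anything else above 30 N).
It fails at once if the canister is dropped into the nest (faster than 0.45 m/s within 30 mm of its floor) (distance between canister and nest below 0.03 m and linear speed of canister above 0.45 m/s).
It fails at once if another thing on the bench is pushed more than 30 mm (distance of any of pot, jar, beaker, flask, plug1, plug2, scraper from where it was at the start of the episode above 0.03 m).
It also fails if it takes over 72 s, if anything falls off the work surface, if the arm or the gripper's body presses on something with over 40 N, if the wrist force passes 120 N, or if a joint passes its speed limit or range.

## Working session

There is one attempt and no reset: what is moved stays moved. The work goes in short steps, Python scripts to look and compute and a tool call to move; the robot and the scene stay as the last step left them, time stands still between calls to the robot, and variables do not carry over. Pictures are saved under pics/ and viewed, and the job is handed in when it is done.

Besides the shell and the picture viewer there is one more tool, called after "Emit:" as name(argument=value, ...), one argument or row to a line, values as JSON. arm_command: Moves the arm, as the interface text tells. Its arguments: {"type":"object","properties":{"deltas":{"type":"array","items":{"type":"array","items":{"type":"array","items":{"type":"number","minimum":-1,"maximum":1}}}}},"required":["deltas"]}

```bash
mkdir -p pics
cat > h.py <<'E'
import numpy as np, cv2
from cell import env
def snap(n,f):
    c=env.read_camera(n); cv2.imwrite('pics/'+f,c['frame'][:,:,::-1]); return c
def ray(c,u,v):
    K=np.array([[c['fx'],0,c['cx']],[0,c['fy'],c['cy']],[0,0,1]])
    x=(u-c['cx'])/c['fx'];y=(v-c['cy'])/c['fy'];a,b=x,y
    for _ in range(30):
        s=1+c['k1']*(a*a+b*b);a,b=x/s,y/s
    R=np.array(c['R']);t=np.array(c['t'])
    return -R.T@t, R.T@np.array([a,b,1])
def atz(c,u,v,z):
    o,d=ray(c,u,v);return o+d*(z-o[2])/d[2]
def proj(c,X):
    p=np.array(c['R'])@np.array(X,float)+np.array(c['t']);a,b=p[:2]/p[2];s=1+c['k1']*(a*a+b*b)
    return np.array([a*s*c['fx']+c['cx'],b*s*c['fy']+c['cy']])
E
python3 - <<'E'
from h import *
print(env.state())
for n in ['scene','top','wrist']:
    c=snap(n,n+'0.png'); print({k:v for k,v in c.items() if k!='frame'})
E
```

```text
{'t': 0.0, 'joints': array([-1.40456594e+00,  4.91563064e-01,  1.55949628e+00, -4.87485859e-05,
        1.09170479e+00, -1.05591274e-01]), 'qvel': array([ 3.48701625e-04,  4.82130871e-05, -1.08295220e-03, -1.28147860e-03,
        1.48173437e-04,  3.94955679e-04]), 'tau': array([ 4.14433953e-04, -6.12646580e+01, -2.58188957e+01,  6.92693051e-02,
        4.81864647e-02, -1.17658265e-04]), 'eef_pos': array([ 167.77501483, -601.78016457,  214.04345178]), 'tcp_rot': array([-3.14042314e+00, -8.04751116e-05,  2.71844107e-01]), 'ft_force': array([0.0296591 , 0.39042819, 0.71990673]), 'moment': array([ 0.03172077, -0.01306239,  0.05256833]), 'opening': 1.0026313638396331}
{'fx': 476.8085536298232, 'fy': 476.8085536298232, 'cx': 282.09675699067, 'cy': 206.87092134403977, 'k1': -0.11463393963971609, 'R': array([[ 0.18661426,  0.9824307 , -0.00224312],
       [ 0.91465236, -0.17457213, -0.36460338],
       [-0.35858914,  0.06598851, -0.93116021]]), 't': array([   2.54605048, -463.8920871 , 1277.84392172])}
{'fx': 449.56626897588575, 'fy': 449.56626897588575, 'cx': 279.74531974346576, 'cy': 211.94729975897755, 'k1': 0.028432384765718344, 'R': array([[ 0.00257466, -0.99971373,  0.02378705],
       [-0.99529418, -0.00486598, -0.09677711],
       [ 0.09686515, -0.02342594, -0.99502179]]), 't': array([-108.80090372,  528.83301444,  973.06822975])}
{'fx': 295.1811941861691, 'fy': 295.1811941861691, 'cx': 284.023248686862, 'cy': 209.07730654432524, 'k1': -0.04482448962434905, 'tool_from_camera': array([[-7.33158878e-04, -9.56526155e-01, -2.91645637e-01,
         8.28104844e+01],
       [ 9.99999671e-01, -5.99848739e-04, -5.46511273e-04,
        -3.89434084e-01],
       [ 3.47809059e-04, -2.91645942e-01,  9.56526280e-01,
        -1.69545107e+02],
       [ 0.00000000e+00,  0.00000000e+00,  0.00000000e+00,
         1.00000000e+00]])}
```

```bash
ls pics
```

```text
scene0.png
top0.png
wrist0.png
```

View pics/scene0.png

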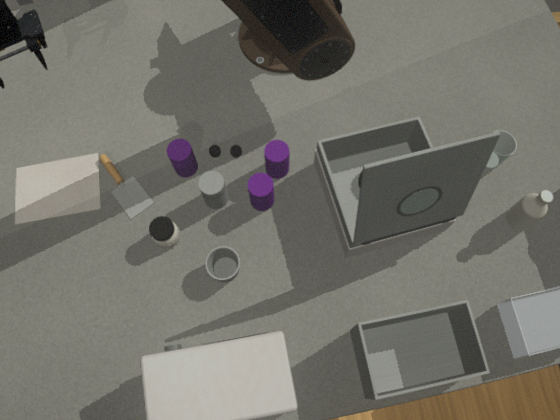

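View pics/top0.png

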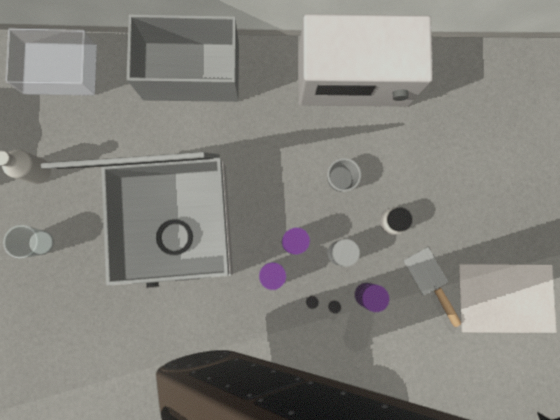

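View pics/wrist0.png

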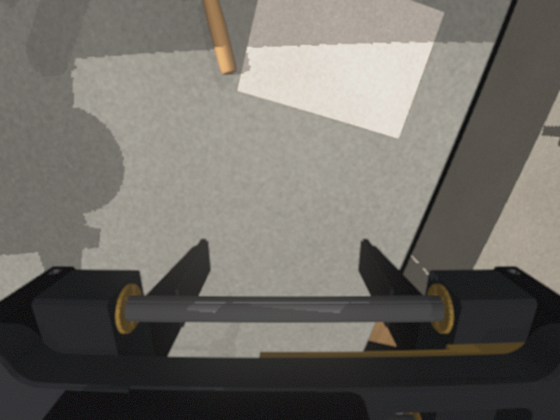

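Run:
```python
import cv2
t=cv2.imread('pics/top0.png');s=cv2.imread('pics/scene0.png')
cv2.imwrite('pics/c1.png',cv2.resize(t[150:320,240:440],None,fx=4,fy=3.5,interpolation=cv2.INTER_CUBIC)[:600])
cv2.imwrite('pics/c2.png',cv2.resize(t[145:295,85:245],None,fx=4,fy=4,interpolation=cv2.INTER_CUBIC))
cv2.imwrite('pics/c3.png',cv2.resize(s[120:260,150:310],None,fx=4,fy=4,interpolation=cv2.INTER_CUBIC))
```

```text
(no output)
```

View pics/c1.png

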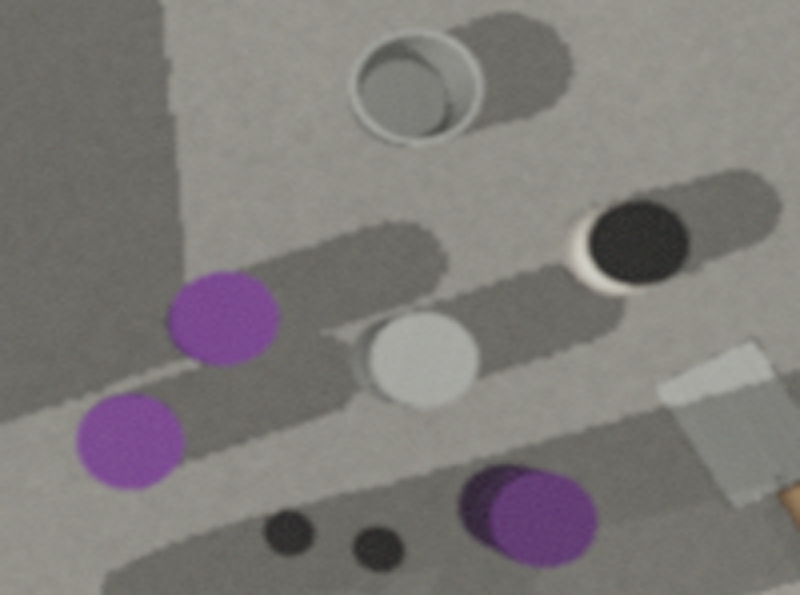

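View pics/c2.png

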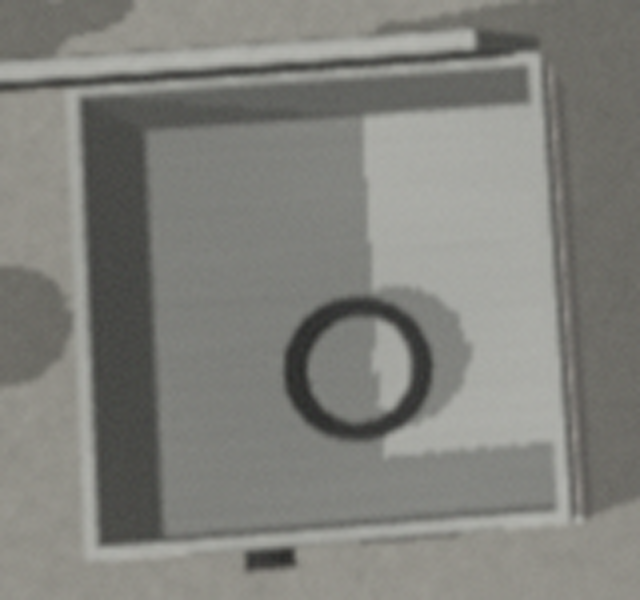

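View pics/c3.png

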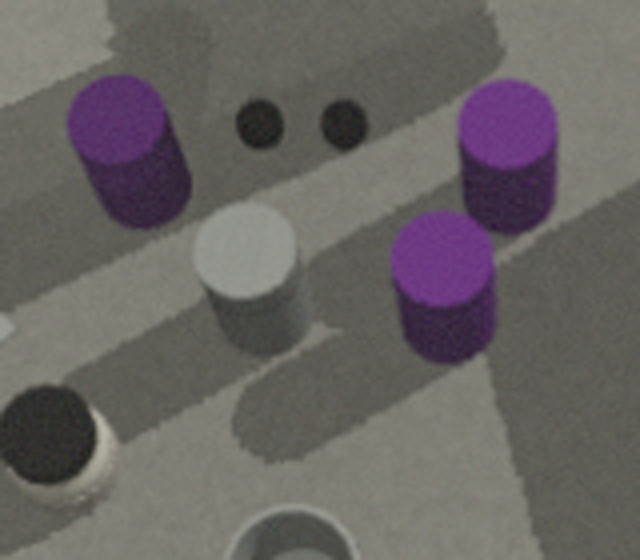

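Run:
```python
from h import *
c=env.read_camera('top');s=env.read_camera('scene')
a=atz(c,346,252.9,90);print('can',a)
cs=[212.1,182.4]  # approx scene top centre
print('can scene',atz(s,150+246/4,120+251/4,90))
for n,u,v in [('purp1',225,318),('purp2',130,441),('purp3',544,518)]:
    print(n,atz(c,240+u/4,150+v/3.5,90))
print('jar',atz(c,240+638/4,150+242/3.5,60),'cup',atz(c,240+417/4,150+88/3.5,60))
print('plugs',atz(c,240+289/4,150+533/3.5,20),atz(c,240+379/4,150+549/3.5,20))
P=[atz(c,85+u/4,145+v/4,110) for u,v in [(88,558),(570,522),(545,52),(72,93)]]
print(np.round(P,1));
for i in range(4):print(np.linalg.norm(P[i]-P[i-1]))
ctr=np.mean(P,0);print('ctr',ctr)
f=(P[2]+P[3]-P[0]-P[1]);print('yaw',np.arctan2(f[1],f[0]));l=P[0]+P[3]-P[1]-P[2];print(np.arctan2(-l[0],l[1]))
n=atz(c,85+358/4,145+368/4,26);print('nest',n,'ratio',(ctr-n)[:2])
```

```text
can [ 438.56974873 -242.79042921   90.        ]
can scene [ 440.61211249 -240.26726874   90.        ]
purp1 [ 463.08092692 -139.70544248   90.        ]
purp2 [390.90284535 -90.80481965  90.        ]
purp3 [ 346.7373812  -303.27138542   90.        ]
jar [ 511.6899563  -364.41789856   60.        ] cup [ 607.07898015 -246.08880945   60.        ]
plugs [ 330.7659745  -178.96828778   20.        ] [ 320.95089489 -228.43938641   20.        ]
[[ 3.752e+02  2.369e+02  1.100e+02]
 [ 3.927e+02 -5.000e-01  1.100e+02]
 [ 6.319e+02  1.560e+01  1.100e+02]
 [ 6.085e+02  2.542e+02  1.100e+02]]
233.97809626341478
237.98654789512375
239.76735169157368
239.678079391476
ctr [502.06835671 126.53692397 110.        ]
yaw 0.07060296354773077
0.08585914825732908
nest [472.85284416 124.47378466  26.        ] ratio [29.21551255  2.06313931]
```

Candidates in the top view: grey closed cylinder (346,253), purple ones (296,241), (272,276) and (375,298), the open cup (344,175), and the black-capped jar (397,220). I choose the grey closed one at (346,253). In the crop it is plain, closed and as tall as the purple ones. The nest ring is at (175,237).

Emit:
arm_command(
  deltas=[
    [[0, 0.22, 0.3, 0, 0.08], [0, 0.22, 0.3, 0, 0.08], [0, 0.22, 0.3, 0, 0.08], [0, 0.22, 0.3, 0, 0.08], [0, 0.22, 0.3, 0, 0.08], [0, 0.22, 0.3, 0, 0.08], [0, 0.22, 0.3, 0, 0.08], [0, 0.22, 0.3, 0, 0.08], [0, 0.22, 0.3, 0, 0.08], [0, 0.22, 0.3, 0, 0.08], [0, 0, 0, 0, 0]],
  ],
)

```text
t: 1.17
eef_pos: [392.2, -288.5, 212.9]
tcp_rot: [3.141, -0.0, 0.925]
ft_force: [-1.0, -0.7, -0.7]
opening: 1.001
```

Emit:
arm_command(
  deltas=[
    [[0, 0.24, 0.24, 0, 0], [0, 0.24, 0.23, -0.1, 0], [0, 0, 0, 0, 0], [0, 0, 0, 0, 0]],
  ],
)

```text
t: 1.5
eef_pos: [442.8, -238.6, 203.2]
tcp_rot: [3.139, 0.0, 0.927]
ft_force: [-0.3, 0.1, 0.2]
opening: 1.002
```

```bash
cat >> h.py <<'E'
from scipy.spatial.transform import Rotation as Ro
def wcam(f):
    s=env.state();c=snap('wrist',f)
    T=np.eye(4);T[:3,:3]=Ro.from_euler('xyz',s['tcp_rot']).as_matrix();T[:3,3]=s['eef_pos']
    W=np.linalg.inv(T@np.array(c['tool_from_camera']));c['R']=W[:3,:3];c['t']=W[:3,3];return c
E
python3 - <<'E'
from h import *
import pickle
s=env.state();print(s['t'],s['eef_pos'],s['tcp_rot'],s['ft_force'])
c=wcam('w1.png');pickle.dump(c,open('w1.pkl','wb'));print(proj(c,[439.6,-241.5,90]))
E
```

```text
1.5 [ 442.78497635 -238.6259359   203.19644379] [3.13937486e+00 1.06501086e-04 9.27496371e-01] [-0.28325889  0.07911329  0.2423338 ]
[283.34050201 210.11043748]
```

View pics/w1.png

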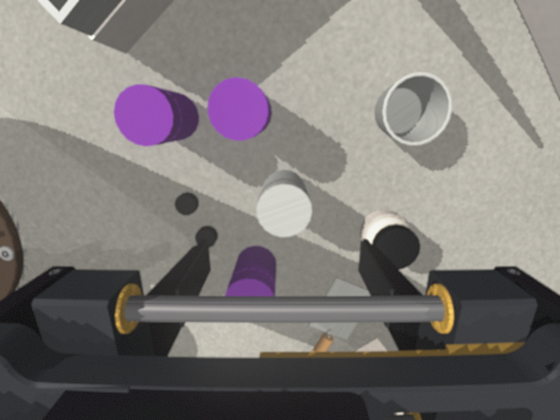

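The wrist view shows the canister top at (284,210), against a predicted (283,210). That confirms the position at about (439.6, -241.5).

Emit:
arm_command(
  deltas=[
    [[0, -0.03, -0.03, -0.25, 0], [0, 0, 0, -0.3, 0], [0, 0, 0, -0.3, 0], [0, 0, 0, -0.3, 0], [0, 0, 0, -0.3, 0], [0, 0, 0, 0, 0], [0, 0, 0, 0, 0]],
  ],
)

```text
t: 2.13
eef_pos: [436.2, -249.0, 56.3]
tcp_rot: [3.132, 0.001, 0.918]
ft_force: [0.2, 0.2, 1.0]
opening: 1.001
```

Emit:
arm_command(
  deltas=[
    [[0, 0.035, 0.075, 0, 0.01], [0, 0, 0, 0, 0], [0, 0, 0, 0, 0]],
  ],
)

```text
t: 2.38
eef_pos: [440.4, -243.0, 59.9]
tcp_rot: [3.129, 0.001, 0.925]
ft_force: [-0.3, 0.4, 0.6]
opening: 1.0
```

Run:
```python
from h import *
s=env.state();print(s['t'],s['eef_pos'],s['tcp_rot'],s['ft_force'],s['qvel'])
c=wcam('w2.png')
```

```text
2.3833 [ 440.41216537 -242.97681047   59.85767827] [3.12854931e+00 6.37124065e-04 9.24704011e-01] [-0.29605121  0.41169995  0.59821811] [ 0.01152574 -0.03196766 -0.00862522  0.00326649  0.01881029  0.00381732]
```

View pics/w2.png

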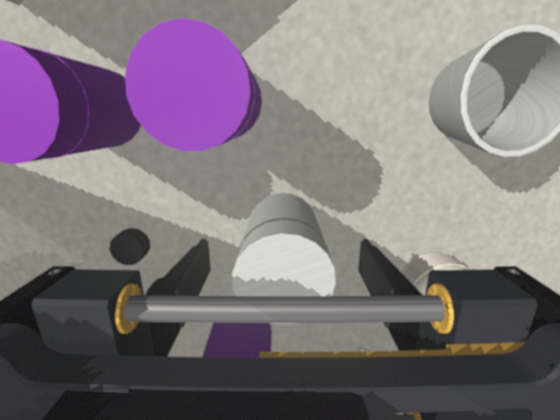

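Emit:
arm_command(
  deltas=[
    [[1, 0, 0, -0.03, 0], [1, 0, 0, 0, 0], [1, 0, 0, 0, 0], [1, 0, 0, 0, 0], [1, 0, 0, 0, 0], [1, 0, 0, 0, 0], [1, 0, 0, 0, 0], [1, 0, 0, 0, 0]],
  ],
)

```text
t: 3.1
eef_pos: [441.3, -243.2, 59.6]
tcp_rot: [3.124, 0.001, 0.926]
ft_force: [1.1, -0.2, 0.6]
opening: 0.587
```

Emit:
arm_command(
  deltas=[
    [[1, 0, 0, 0.1, 0], [1, 0, 0, 0.2, 0], [1, 0, 0, 0.3, 0], [1, 0, 0, 0.3, 0], [1, 0, 0, 0.3, 0], [1, 0, 0, 0.3, 0], [1, 0, 0, 0.1, 0], [1, 0, 0, 0, 0]],
  ],
)

```text
t: 3.77
eef_pos: [437.5, -240.5, 227.5]
tcp_rot: [3.133, 0.001, 0.925]
ft_force: [0.7, -0.5, -5.3]
opening: 0.58
```

Emit:
arm_command(
  deltas=[
    [[1, 0.03, 0.2, 0, -0.1], [1, 0.03, 0.3, 0, -0.12], [1, 0.03, 0.36, 0, -0.12], [1, 0.03, 0.36, 0, -0.12], [1, 0.03, 0.36, 0, -0.12], [1, 0.03, 0.36, 0, -0.12], [1, 0.03, 0.36, 0, -0.12], [1, 0.03, 0.36, 0, -0.12], [1, 0.03, 0.3, 0, -0.1], [1, 0.03, 0.2, 0, -0.05], [1, 0, 0, 0, 0], [1, 0, 0, 0, 0]],
  ],
)

```text
t: 4.77
eef_pos: [459.9, 89.9, 220.0]
tcp_rot: [3.137, 0.015, 0.022]
ft_force: [0.1, -0.1, -5.2]
opening: 0.585
```

Run:
```python
from h import *
s=env.state();print(s['joints'],s['qvel'],s['eef_pos'],s['tcp_rot'])
c=wcam('w3.png');print(proj(c,[472.8,124.5,26]))
snap('top','t3.png')
```

```text
[ 0.05461146  0.26886177  1.91136308 -0.00549845  0.97648553  1.60611451] [ 0.03976406  0.01484783  0.00190622  0.00997823 -0.00624205  0.03983565] [459.88433098  89.89797442 219.98950062] [3.13655227 0.01495602 0.02236882]
[256.11546504 174.76616275]
```

View pics/w3.png

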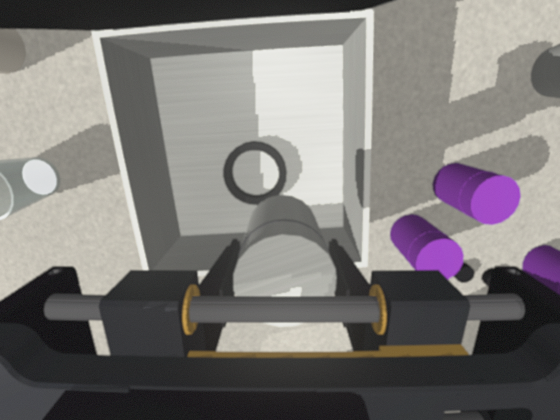

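View pics/t3.png

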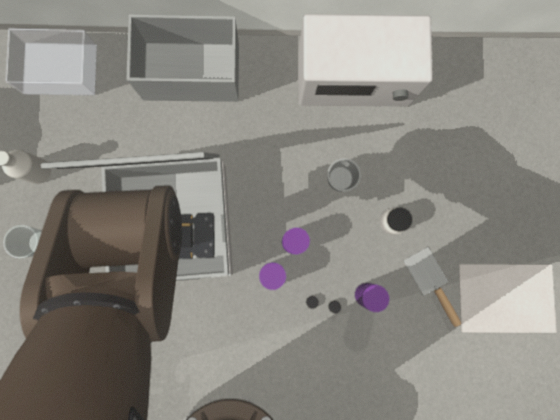

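Run:
```python
from h import *
import cv2
c=wcam('w3b.png');print(atz(c,254.5,172,26), env.state()['eef_pos'],env.state()['tcp_rot'])
im=cv2.imread('pics/w3b.png');cv2.imwrite('pics/w3c.png',cv2.resize(im[130:330,180:380],None,fx=3,fy=3,interpolation=cv2.INTER_CUBIC))
e=env.state()['eef_pos']
# predicted outline of the canister if axis at TCP
T=Ro.from_euler('xyz',env.state()['tcp_rot']).as_matrix()
for z,n in [(59.6,'bottom'),(-30.4,'top')]:
    P=[e+T@np.array([28*np.cos(a),28*np.sin(a),z]) for a in np.linspace(0,2*np.pi,9)[:-1]]
    print(n,[np.round(proj(c,p)).tolist() for p in P])
```

```text
[476.47983522 125.46010426  26.        ] [460.28043542  88.43161089 220.43203961] [3.13651534 0.01407482 0.02028174]
bottom [[285.0, 191.0], [310.0, 201.0], [319.0, 224.0], [309.0, 246.0], [285.0, 255.0], [262.0, 246.0], [251.0, 224.0], [261.0, 201.0]]
top [[286.0, 232.0], [324.0, 247.0], [338.0, 281.0], [321.0, 312.0], [286.0, 325.0], [250.0, 312.0], [233.0, 281.0], [247.0, 247.0]]
```

View pics/w3c.png

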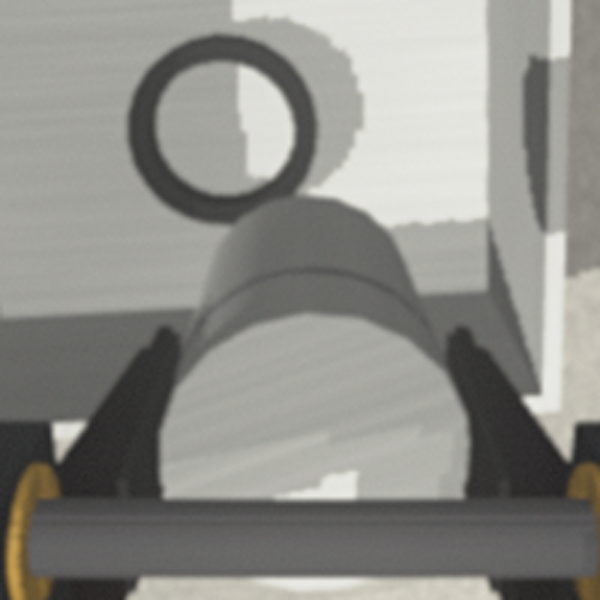

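Emit:
arm_command(
  deltas=[
    [[1, 0.06, 0.18, 0, 0.03], [1, 0.07, 0.18, -0.1, 0.03], [1, 0, 0, -0.2, 0], [1, 0, 0, -0.3, 0], [1, 0, 0, -0.2, 0], [1, 0, 0, -0.1, 0], [1, 0, 0, 0, 0], [1, 0, 0, 0, 0]],
  ],
)

```text
t: 5.58
eef_pos: [475.2, 117.4, 127.5]
tcp_rot: [3.136, 0.011, 0.061]
ft_force: [0.6, 0.8, -4.7]
opening: 0.584
```

```bash
cat > look.py <<'E'
from h import *
import cv2,sys
f=sys.argv[1]
c=wcam(f+'.png');s=env.state();e=s['eef_pos'];print(e,s['tcp_rot'],s['ft_force'],s['qvel'].round(3))
im=cv2.imread(f'pics/{f}.png')
T=Ro.from_euler('xyz',s['tcp_rot']).as_matrix()
big=cv2.resize(im[130:330,180:380],None,fx=3,fy=3,interpolation=cv2.INTER_CUBIC)
for z in (59.6,-30.4):
    for a in np.linspace(0,2*np.pi,73): 
        p=(proj(c,e+T@np.array([28*np.cos(a),28*np.sin(a),z]))-[180,130])*3+1
        cv2.circle(big,tuple(int(q) for q in p),1,(0,0,255),-1)
for r in (30,40):
    for a in np.linspace(0,2*np.pi,73):
        p=(proj(c,[472.8+r*np.cos(a),124.5+r*np.sin(a),26])-[180,130])*3+1
        cv2.circle(big,tuple(int(q) for q in p),1,(0,255,0),-1)
cv2.imwrite(f'pics/{f}c.png',big)
E
python3 look.py w4
```

```text
[475.2848121  117.41855259 127.76142029] [3.13568481 0.01093671 0.0612554 ] [-0.18006751 -0.39608557 -4.85443368] [ 0.009 -0.018 -0.01   0.001  0.006  0.005]
```

View pics/w4c.png

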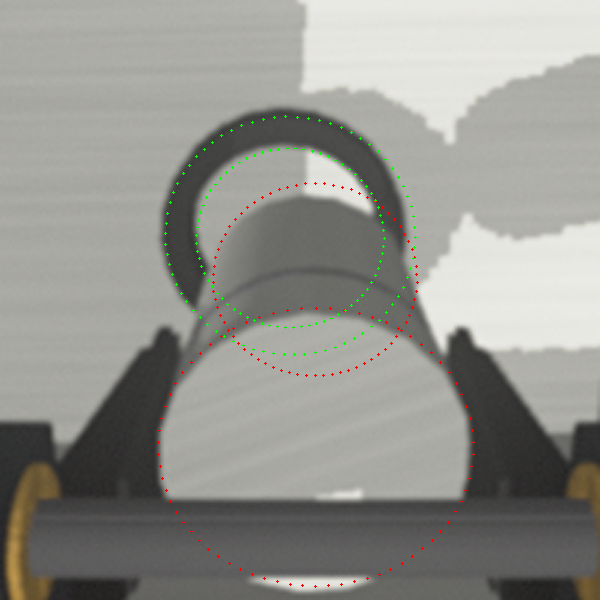

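Emit:
arm_command(
  deltas=[
    [[1, 0, 0.08, -0.1, 0], [1, 0, 0, -0.15, 0], [1, 0, 0, -0.08, 0], [1, 0, 0, 0, 0], [1, 0, 0, 0, 0], [1, 0, 0, 0, 0]],
  ],
)

```text
t: 6.13
eef_pos: [477.7, 126.2, 96.1]
tcp_rot: [3.136, 0.004, 0.059]
ft_force: [-0.2, -0.8, -4.9]
opening: 0.582
```

```bash
sed -i 's/472.8+r/474.5+r/;s/124.5+r/125.8+r/' look.py; python3 look.py w5
```

```text
[477.75768631 126.1718059   96.26372762] [3.13634813 0.00331075 0.0592092 ] [ 0.77836914 -0.54597128 -5.0584568 ] [ 0.    -0.005  0.001 -0.    -0.003 -0.001]
```

View pics/w5c.png

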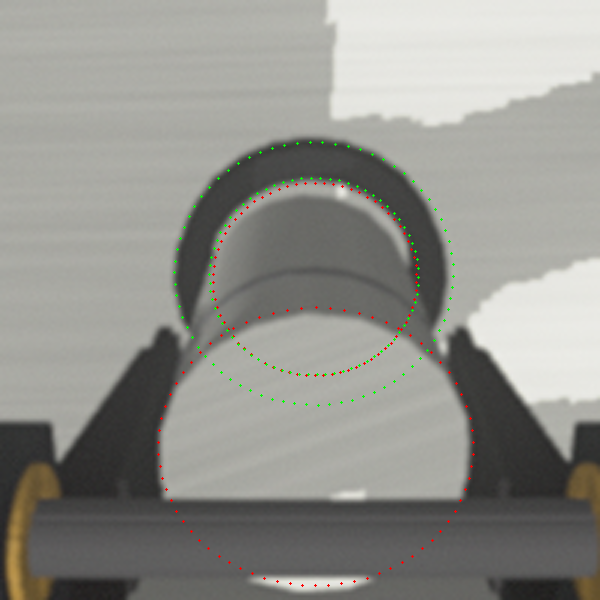

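Run:
```python
import cv2
im=cv2.imread('pics/w5.png')
b=cv2.resize(im[165:255,225:345],None,fx=6.5,fy=6.5,interpolation=cv2.INTER_CUBIC)
b=cv2.convertScaleAbs(b,alpha=1.8,beta=-60)
cv2.imwrite('pics/w5d.png',b)
```

```text
(no output)
```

View pics/w5d.png

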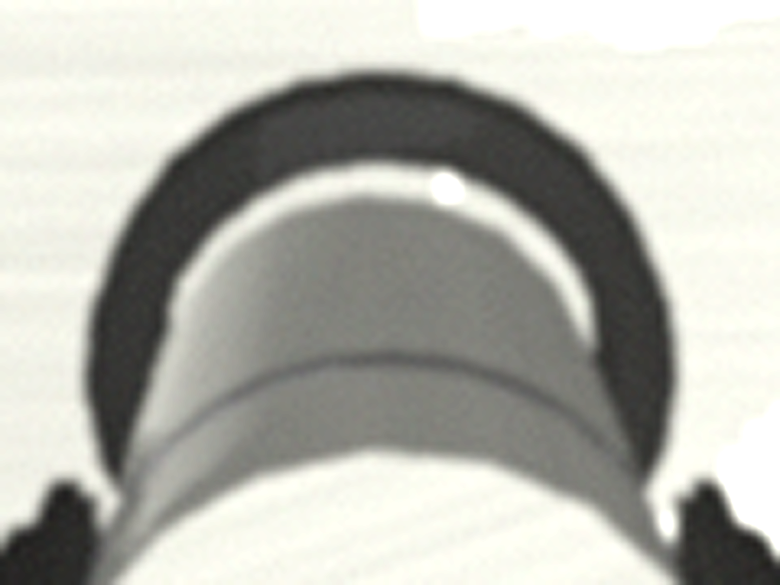

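Run:
```python
from h import *
from scipy.optimize import least_squares
c=wcam('tmp.png');e=env.state()['eef_pos'];print(e)
f=lambda L:[(225+(u+.5)/6.5-.5,165+(v+.5)/6.5-.5) for u,v in L]
can=f([(230,240),(300,205),(380,193),(450,205),(520,245),(560,290)])
rin=f([(380,160),(300,172),(230,215),(190,262),(480,178),(540,220),(580,265),(597,310)])
rout=f([(380,72),(280,90),(170,165),(110,255),(88,350),(500,90),(590,160),(650,260),(673,370)])
for n,L,z,r in [('can',can,e[2]-59.6,28),('rin',rin,26,30),('rout',rout,26,40)]:
    P=np.array([atz(c,*p,z)[:2] for p in L])
    g=lambda q:np.hypot(*(P-q[:2]).T)-r
    q=least_squares(g,[475,125]);h=least_squares(lambda q:np.hypot(*(P-q[:2]).T)-q[2],[475,125,r])
    print(n,q.x,g(q.x).round(1),h.x)
```

```text
[477.7861364  126.12669175  96.3304099 ]
can [474.7984922  127.95538299] [ 0.2 -0.1 -0.1  0.1  0.   0. ] [474.41840839 127.99522154  28.33035058]
rin [474.56795974 126.67400776] [-0.2  0.2 -0.  -0.1  0.2 -0.1  0.2 -0.3] [474.90452038 126.64749459  29.73591921]
rout [475.20444233 126.92453872] [ 0.6  0.4 -0.7 -1.1 -1.2  1.1 -0.4 -1.5 -1.3] [477.33628259 127.00928459  38.33026856]
```

Emit:
arm_command(
  deltas=[
    [[1, -0.002, -0.012, -0.03, 0], [1, 0, 0, -0.03, 0], [1, 0, 0, 0, 0], [1, 0, 0, 0, 0]],
  ],
)

```text
t: 6.57
eef_pos: [478.1, 124.9, 90.9]
tcp_rot: [3.136, 0.001, 0.059]
ft_force: [0.5, 1.3, -5.8]
opening: 0.586
```

Emit:
arm_command(
  deltas=[
    [[1, -0.005, 0, -0.04, 0], [1, 0, 0, -0.04, 0], [1, 0, 0, -0.02, 0], [1, 0, 0, 0, 0]],
  ],
)

```text
t: 6.9
eef_pos: [477.5, 124.8, 79.9]
tcp_rot: [3.137, 0.001, 0.059]
ft_force: [-0.5, 0.7, -4.5]
opening: 0.585
```

```bash
python3 look.py w6
```

```text
[477.542647   124.80772474  80.01917796] [3.13650195e+00 7.82198810e-04 5.90239804e-02] [-0.24716575  0.29075541 -4.61773639] [-0.001 -0.007 -0.006 -0.     0.007  0.001]
```

View pics/w6c.png

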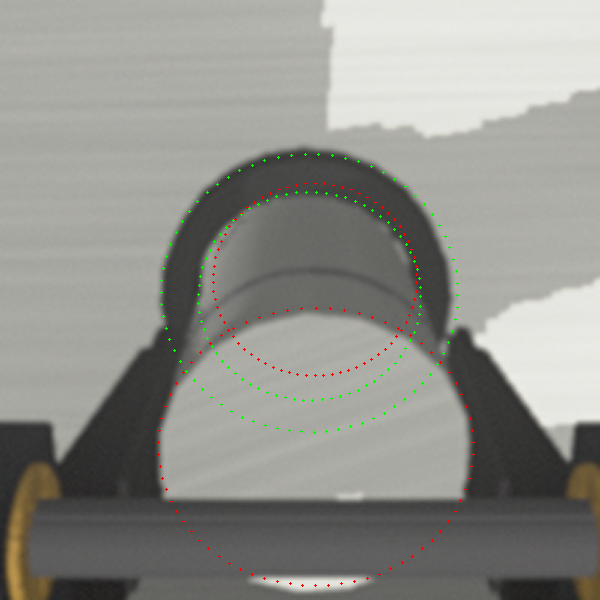

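The canister bottom is at about z=20, inside the ring, and there is no contact force. I'll keep lowering gently.

Emit:
arm_command(
  deltas=[
    [[1, 0, 0, -0.03, 0], [1, 0, 0, -0.03, 0], [1, 0, 0, -0.02, 0], [1, 0, 0, 0, 0]],
  ],
)

```text
t: 7.28
eef_pos: [477.6, 124.9, 71.3]
tcp_rot: [3.137, 0.001, 0.059]
ft_force: [0.1, 1.0, -5.1]
opening: 0.581
```

Emit:
arm_command(
  deltas=[
    [[1, 0, 0, -0.02, 0], [1, 0, 0, -0.015, 0], [1, 0, 0, 0, 0]],
  ],
)

```text
t: 7.53
eef_pos: [477.7, 125.1, 67.9]
tcp_rot: [3.137, 0.0, 0.059]
ft_force: [-1.1, 0.1, -1.7]
opening: 0.585
```

Emit:
arm_command(
  deltas=[
    [[1, 0, 0, -0.01, 0], [1, 0, 0, 0, 0]],
  ],
)

```text
t: 7.7
eef_pos: [477.8, 125.4, 67.9]
tcp_rot: [3.137, -0.001, 0.059]
ft_force: [-0.6, 0.4, -4.7]
opening: 0.586
```

Emit:
arm_command(
  deltas=[
    [[1, 0, 0, -0.015, 0], [1, 0, 0, -0.01, 0], [1, 0, 0, 0, 0]],
  ],
)

```text
t: 7.95
eef_pos: [477.9, 125.9, 67.7]
tcp_rot: [3.138, -0.003, 0.059]
ft_force: [-0.2, -0.0, -4.7]
opening: 0.58
```

Emit:
arm_command(
  deltas=[
    [[1, 0, 0, -0.025, 0], [1, 0, 0, -0.025, 0]],
  ],
)

```text
t: 8.12
eef_pos: [478.6, 126.4, 65.8]
tcp_rot: [3.139, -0.007, 0.059]
ft_force: [-10.3, -2.0, 41.1]
opening: 0.581
```

Emit:
arm_command(
  deltas=[
    [[1, 0, 0, 0.01, 0], [0.3, 0, 0, 0, 0], [0, 0, 0, 0, 0], [0, 0, 0, 0, 0], [0, 0, 0, 0, 0], [0, 0, 0, 0, 0]],
  ],
)

```text
t: 8.62
eef_pos: [480.0, 126.4, 67.3]
tcp_rot: [3.139, -0.01, 0.059]
ft_force: [-0.0, 0.2, -1.0]
opening: 0.872
```

```bash
python3 look.py w7
```

```text
[479.98406866 126.37228056  67.32625667] [ 3.13857613 -0.01034873  0.05866824] [-0.13779584  0.29494183  0.46446334] [ 0.002  0.001  0.001  0.001  0.002 -0.   ]
```

View pics/w7c.png

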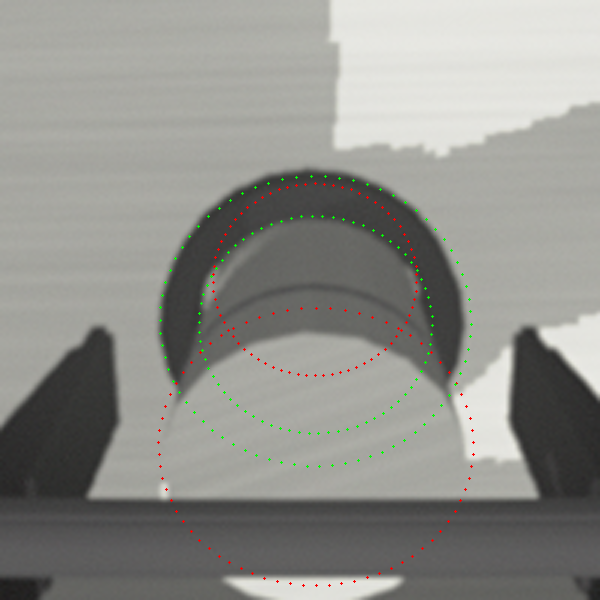

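Emit:
arm_command(
  deltas=[
    [[0, 0, 0, 0, 0], [0, 0, 0, 0.1, 0], [0, 0, 0, 0.2, 0], [0, 0, 0, 0.3, 0], [0, 0, 0, 0.35, 0], [0, 0, 0, 0.35, 0], [0, 0, 0, 0.35, 0], [0, 0, 0, 0.35, 0], [0, -0.1, 0, 0.3, 0], [0, -0.1, 0, 0, 0], [0, 0, 0, 0, 0]],
  ],
)

```text
t: 9.58
eef_pos: [454.7, 125.7, 313.5]
tcp_rot: [3.139, -0.009, 0.058]
ft_force: [-0.3, -0.3, -1.0]
opening: 1.0
```

Run:
```python
from h import *
c=wcam('w8.png');s=env.state();print(s['eef_pos'],s['tcp_rot'],s['ft_force'])
snap('top','t8.png');snap('scene','s8.png')
im=cv2.imread('pics/w8.png')
for R,z,r,col in [((474.6,126.5),26,30,(0,255,0)),((474.6,126.5),98,28,(0,0,255)),((474.6,126.5),116,28,(255,0,0))]:
    for a in np.linspace(0,6.28,60):
        p=proj(c,[R[0]+r*np.cos(a),R[1]+r*np.sin(a),z]);cv2.circle(im,tuple(int(round(q)) for q in p),0,col,-1)
cv2.imwrite('pics/w8b.png',im)
```

```text
[455.65557903 125.72973973 313.63215309] [ 3.13867609 -0.00990329  0.05849072] [ 0.63006178 -1.07244975  0.98338527]
```

View pics/w8b.png

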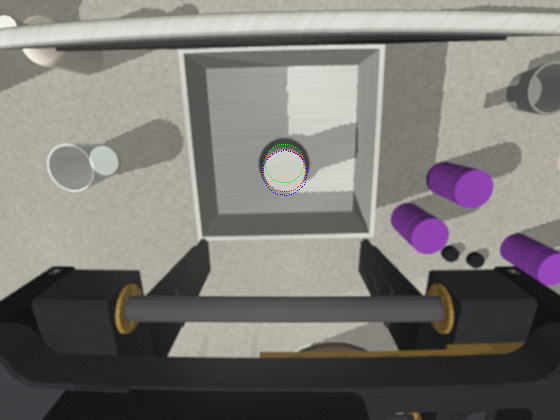

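View pics/t8.png

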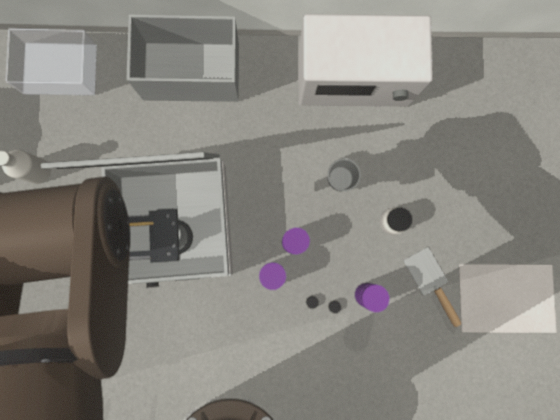

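View pics/s8.png

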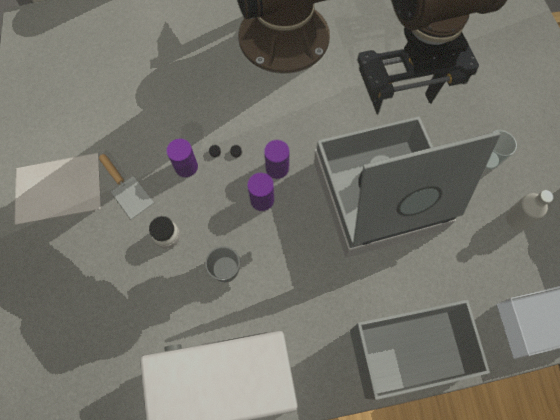

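```bash
cat > cov.py <<'E'
from h import *
C=np.array([502.5,127,0]);yaw=0.075
Rz=Ro.from_euler('z',yaw).as_matrix()
def cp(d,y,z,th): # d from hinge to free edge, z out of outer face
    l=np.array([-d*np.cos(th)+z*np.sin(th)+120, y, 111+d*np.sin(th)+z*np.cos(th)])
    return C+Rz@l
E
python3 - <<'E'
from cov import *
for n,f in (('scene','s8'),('top','t8')):
    c=env.read_camera(n);im=cv2.imread(f'pics/{f}.png');big=cv2.resize(im,None,fx=4,fy=4,interpolation=cv2.INTER_CUBIC)
    for th,col in ((1.4,(0,0,255)),(1.5,(0,255,0)),(1.57,(255,0,0))):
        L=[cp(d,y,8,th) for d,y in ((0,-120),(250,-120),(250,120),(0,120))]
        p=np.array([(proj(c,x)+.5)*4 for x in L]).astype(np.int32);cv2.polylines(big,[p],True,col,1)
    L=[C+Rz@np.array([a,b,110]) for a,b in ((120,120),(120,-120),(-120,-120),(-120,120))]
    p=np.array([(proj(c,x)+.5)*4 for x in L]).astype(np.int32);cv2.polylines(big,[p],True,(0,255,255),1)
    b=big[440:1000,1240:2040] if n=='scene' else big[560:1160,140:940]
    cv2.imwrite(f'pics/cov_{n}.png',b)
E
```

```text
(no output)
```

View pics/cov_scene.png

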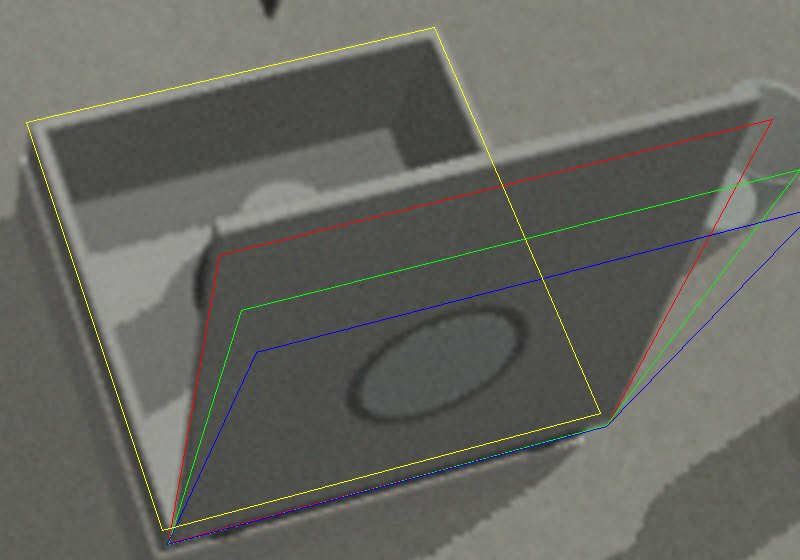

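View pics/cov_top.png

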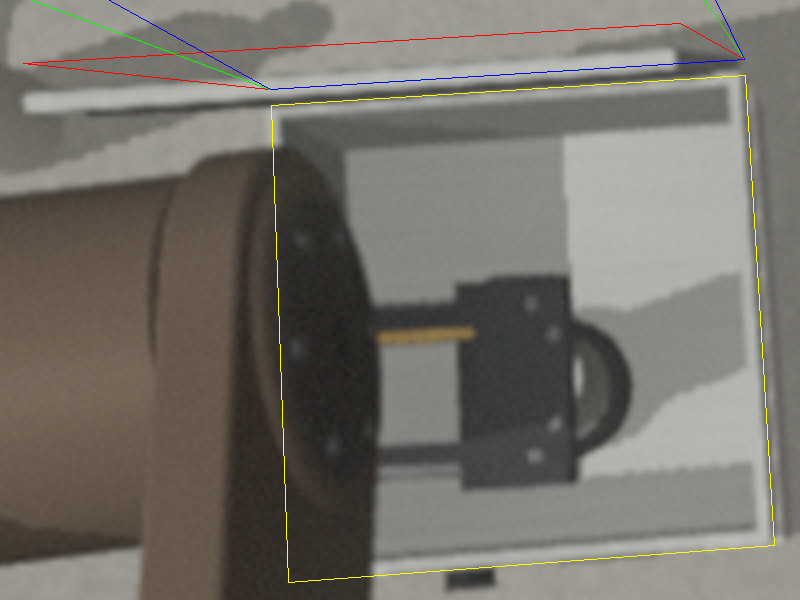

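Emit:
arm_command(
  deltas=[
    [[1, 0, 0, 0.3, 0], [1, 0, 0, 0.3, 0], [1, 0, 0, 0.3, 0], [1, 0, 0, 0.1, 0.02], [1, 0.2, 0.01, 0, 0], [1, 0.3, 0.02, 0, 0], [1, 0.35, 0.02, 0, 0], [1, 0.35, 0.02, 0, 0], [1, 0.35, 0.02, 0, 0], [1, 0.3, 0.02, 0, 0], [1, 0, 0, 0, 0], [1, 0, 0, 0, 0]],
  ],
)

```text
t: 10.83
eef_pos: [651.5, 136.1, 398.2]
tcp_rot: [3.137, 0.023, 0.074]
ft_force: [-0.9, -0.1, 0.6]
opening: 0.216
```

Run:
```python
from cov import *
for th in np.arange(1.365,-0.01,-.1365):
    e=cp(205,0,8,th)+Rz@[10,0,0]; print(round(th,3),e.round(1))
print(cp(250,0,8,1.365))
s=env.state();print(s['eef_pos'],s['tcp_rot'],s['joints'])
snap('scene','s9.png')
```

```text
1.365 [598.2 134.2 313.3]
1.228 [571.  132.1 306.8]
1.092 [545.  130.2 296.6]
0.955 [520.7 128.4 283. ]
0.819 [498.4 126.7 266.2]
0.682 [478.5 125.2 246.5]
0.546 [461.6 123.9 224.3]
0.409 [447.8 122.9 200. ]
0.273 [437.4 122.1 174. ]
0.136 [430.7 121.6 146.8]
-0.0 [427.7 121.4 119. ]
[579.02875885 132.75044304 357.35941601]
[651.47023158 136.10155901 398.24566301] [3.13658039 0.02339044 0.0735611 ] [ 0.10849257  0.45707174  1.13840697 -0.00419239  1.56966512  1.60572329]
```

View pics/s9.png

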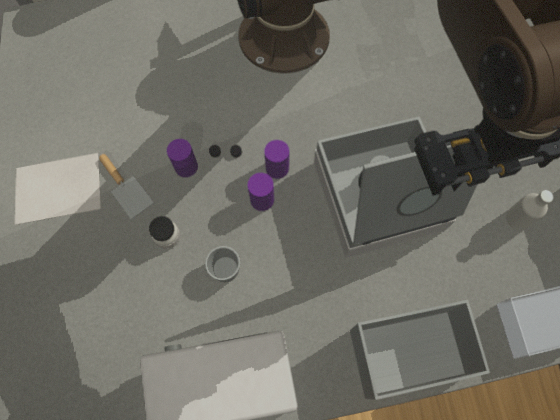

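Emit:
arm_command(
  deltas=[
    [[1, 0, 0, -0.2, 0], [1, 0, 0, -0.25, 0], [1, 0, 0, -0.25, 0], [1, 0, 0, -0.1, 0], [1, 0, 0, 0, 0], [1, 0, 0, 0, 0]],
  ],
)

```text
t: 11.38
eef_pos: [647.3, 136.0, 315.1]
tcp_rot: [3.137, 0.026, 0.074]
ft_force: [0.4, -0.6, -0.1]
opening: 0.007
```

Run:
```python
from cov import *
s=env.state();print(s['eef_pos'],s['tcp_rot'],s['ft_force'],s['opening'])
c=wcam('w10.png')
```

```text
[647.31889325 135.98642445 315.14746092] [3.13650787 0.02579422 0.07406416] [ 0.40809826 -0.55571896 -0.08721724] 0.006738417641892744
```

View pics/w10.png

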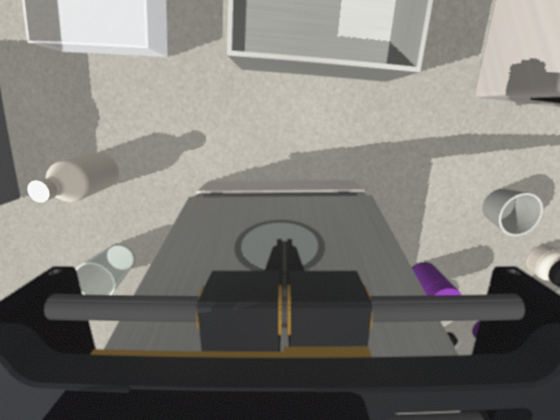

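Emit:
arm_command(
  deltas=[
    [[1, -0.15, -0.01, 0, 0], [1, -0.1, -0.01, 0, 0], [1, -0.05, 0, 0, 0], [1, 0, 0, 0, 0], [1, 0, 0, 0, 0]],
  ],
)

```text
t: 11.85
eef_pos: [617.1, 134.1, 321.5]
tcp_rot: [3.137, 0.017, 0.074]
ft_force: [0.8, -0.4, -0.2]
opening: 0.005
```

Emit:
arm_command(
  deltas=[
    [[1, -0.03, 0, -0.05, 0], [1, -0.03, 0, -0.02, 0], [1, -0.03, 0, 0, 0], [1, -0.02, 0, 0, 0], [1, -0.02, 0, 0, 0]],
  ],
)

```text
t: 12.27
eef_pos: [604.1, 134.1, 314.0]
tcp_rot: [3.137, 0.016, 0.074]
ft_force: [-0.1, 0.2, 0.8]
opening: 0.004
```

Emit:
arm_command(
  deltas=[
    [[1, -0.02, 0, 0, 0], [1, -0.02, 0, 0, 0], [1, -0.02, 0, 0, 0]],
  ],
)

```text
t: 12.52
eef_pos: [597.9, 134.1, 313.9]
tcp_rot: [3.137, 0.015, 0.074]
ft_force: [9.3, -0.1, -2.3]
opening: 0.008
```

Emit:
arm_command(
  deltas=[
    [[1, -0.025, -0.002, -0.006, 0], [1, -0.025, -0.002, -0.006, 0], [1, -0.025, -0.002, -0.006, 0], [1, -0.025, -0.002, -0.006, 0]],
  ],
)

```text
t: 12.85
eef_pos: [594.2, 133.7, 313.4]
tcp_rot: [3.138, -0.005, 0.073]
ft_force: [9.5, 1.1, -1.5]
opening: -0.0
```

Emit:
arm_command(
  deltas=[
    [[1, -0.03, -0.002, -0.007, 0], [1, -0.03, -0.002, -0.007, 0], [1, -0.03, -0.002, -0.007, 0], [1, -0.03, -0.002, -0.007, 0], [1, -0.03, -0.002, -0.007, 0], [1, -0.03, -0.002, -0.007, 0]],
  ],
)

```text
t: 13.35
eef_pos: [586.5, 133.1, 312.1]
tcp_rot: [3.139, -0.036, 0.072]
ft_force: [10.7, 1.7, -2.2]
opening: 0.003
```

Emit:
arm_command(
  deltas=[
    [[1, -0.045, -0.003, -0.012, 0], [1, -0.045, -0.003, -0.012, 0], [1, -0.045, -0.003, -0.012, 0], [1, -0.045, -0.003, -0.012, 0]],
  ],
)

```text
t: 13.68
eef_pos: [575.3, 132.1, 309.5]
tcp_rot: [3.139, -0.058, 0.072]
ft_force: [9.3, 0.3, -3.1]
opening: 0.004
```

Emit:
arm_command(
  deltas=[
    [[1, -0.045, -0.003, -0.018, 0], [1, -0.045, -0.003, -0.018, 0], [1, -0.045, -0.003, -0.018, 0], [1, -0.045, -0.003, -0.018, 0], [1, -0.045, -0.003, -0.018, 0], [1, -0.045, -0.003, -0.018, 0]],
  ],
)

```text
t: 14.18
eef_pos: [558.0, 130.8, 303.8]
tcp_rot: [3.14, -0.091, 0.071]
ft_force: [9.9, 0.7, -1.2]
opening: 0.007
```

Emit:
arm_command(
  deltas=[
    [[1, -0.06, -0.004, -0.027, 0], [1, -0.06, -0.004, -0.027, 0], [1, -0.06, -0.004, -0.028, 0], [1, -0.06, -0.004, -0.03, 0]],
  ],
)

```text
t: 14.52
eef_pos: [540.4, 129.3, 296.0]
tcp_rot: [3.141, -0.113, 0.07]
ft_force: [8.9, 0.2, -0.4]
opening: 0.002
```

Emit:
arm_command(
  deltas=[
    [[1, -0.06, -0.004, -0.035, 0], [1, -0.06, -0.004, -0.035, 0], [1, -0.06, -0.004, -0.037, 0], [1, -0.06, -0.004, -0.04, 0]],
  ],
)

```text
t: 14.85
eef_pos: [522.1, 127.9, 285.4]
tcp_rot: [3.141, -0.134, 0.07]
ft_force: [5.7, -0.1, 3.1]
opening: 0.005
```

Emit:
arm_command(
  deltas=[
    [[1, -0.055, -0.004, -0.042, 0], [1, -0.055, -0.004, -0.042, 0], [1, -0.052, -0.004, -0.045, 0], [1, -0.05, -0.004, -0.045, 0]],
  ],
)

```text
t: 15.18
eef_pos: [505.0, 126.4, 272.7]
tcp_rot: [3.142, -0.153, 0.069]
ft_force: [1.8, 1.0, 7.1]
opening: 0.003
```

Emit:
arm_command(
  deltas=[
    [[1, -0.046, -0.003, -0.046, 0], [1, -0.046, -0.003, -0.047, 0], [1, -0.044, -0.003, -0.048, 0], [1, -0.042, -0.003, -0.05, 0]],
  ],
)

```text
t: 15.52
eef_pos: [490.1, 125.3, 258.2]
tcp_rot: [-3.141, -0.168, 0.069]
ft_force: [1.3, -0.6, 6.9]
opening: 0.005
```

Emit:
arm_command(
  deltas=[
    [[1, -0.038, -0.003, -0.05, 0], [1, -0.037, -0.003, -0.05, 0], [1, -0.036, -0.003, -0.05, 0], [1, -0.035, -0.003, -0.05, 0], [1, -0.034, -0.002, -0.05, 0]],
  ],
)

```text
t: 15.93
eef_pos: [474.6, 124.2, 237.8]
tcp_rot: [-3.141, -0.184, 0.069]
ft_force: [0.6, -0.2, 5.9]
opening: 0.006
```

Run:
```python
from cov import *
s=env.state();print(s['eef_pos'],s['tcp_rot'],s['ft_force'],s['joints'])
snap('scene','s11.png')
```

```text
[474.55005304 124.15681272 237.7669175 ] [-3.14091364 -0.18373461  0.06938603] [ 0.60240258 -0.16181199  5.9273639 ] [ 0.12660343  0.20684123  1.95855322 -0.01371682  0.7927664   1.63668015]
```

View pics/s11.png

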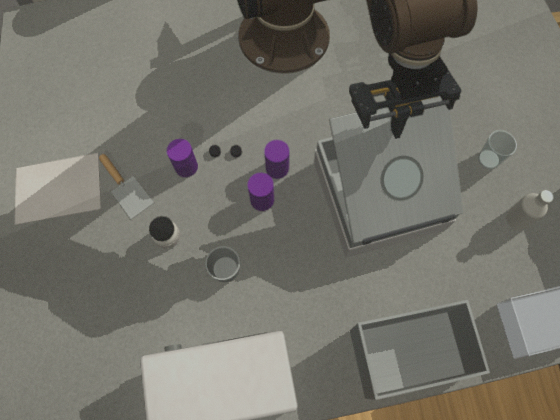

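Emit:
arm_command(
  deltas=[
    [[1, -0.028, -0.002, -0.045, 0], [1, -0.027, -0.002, -0.045, 0], [1, -0.026, -0.002, -0.045, 0], [1, -0.024, -0.002, -0.045, 0], [1, -0.024, -0.002, -0.045, 0]],
  ],
)

```text
t: 16.4
eef_pos: [463.0, 123.3, 217.9]
tcp_rot: [-3.141, -0.193, 0.069]
ft_force: [-0.8, -1.0, 5.8]
opening: 0.006
```

Emit:
arm_command(
  deltas=[
    [[1, -0.018, -0.002, -0.04, 0], [1, -0.018, -0.002, -0.04, 0], [1, -0.017, -0.002, -0.04, 0], [1, -0.016, -0.001, -0.04, 0], [1, -0.015, -0.001, -0.04, 0], [1, -0.014, -0.001, -0.04, 0]],
  ],
)

```text
t: 16.9
eef_pos: [454.2, 122.6, 196.5]
tcp_rot: [-3.14, -0.199, 0.069]
ft_force: [-1.7, -0.9, 5.0]
opening: 0.006
```

Emit:
arm_command(
  deltas=[
    [[1, -0.013, -0.001, -0.032, 0], [1, -0.012, -0.001, -0.032, 0], [1, -0.011, -0.001, -0.03, 0], [1, -0.01, -0.001, -0.03, 0], [1, -0.01, -0.001, -0.03, 0], [1, -0.009, -0.001, -0.03, 0], [1, -0.008, -0.001, -0.03, 0], [1, -0.007, -0.001, -0.03, 0]],
  ],
)

```text
t: 17.57
eef_pos: [445.2, 121.8, 170.7]
tcp_rot: [-3.14, -0.2, 0.069]
ft_force: [-0.8, 0.2, 4.0]
opening: 0.005
```

Emit:
arm_command(
  deltas=[
    [[1, -0.007, -0.001, -0.028, 0], [1, -0.007, -0.001, -0.028, 0], [1, -0.006, 0, -0.028, 0], [1, -0.006, 0, -0.028, 0], [1, -0.005, 0, -0.028, 0], [1, -0.005, 0, -0.028, 0], [1, -0.004, 0, -0.028, 0], [1, -0.003, 0, -0.028, 0]],
  ],
)

```text
t: 18.23
eef_pos: [439.8, 121.4, 145.3]
tcp_rot: [-3.14, -0.198, 0.07]
ft_force: [-1.9, -0.8, 5.2]
opening: 0.009
```

Emit:
arm_command(
  deltas=[
    [[1, -0.003, 0, -0.022, 0], [1, -0.002, 0, -0.022, 0], [1, -0.002, 0, -0.022, 0], [1, -0.001, 0, -0.02, 0], [1, 0, 0, -0.015, 0]],
  ],
)

```text
t: 18.65
eef_pos: [438.5, 121.3, 133.6]
tcp_rot: [-3.14, -0.197, 0.069]
ft_force: [-1.7, -0.8, 3.2]
opening: 0.006
```

Emit:
arm_command(
  deltas=[
    [[1, 0, 0, -0.018, 0], [1, 0, 0, -0.018, 0], [1, 0, 0, -0.016, 0]],
  ],
)

```text
t: 18.9
eef_pos: [438.4, 121.4, 127.8]
tcp_rot: [-3.14, -0.197, 0.069]
ft_force: [-1.2, -0.7, 3.6]
opening: 0.006
```

Emit:
arm_command(
  deltas=[
    [[1, 0, 0, -0.015, 0], [1, 0, 0, -0.013, 0]],
  ],
)

```text
t: 19.07
eef_pos: [438.3, 121.4, 124.6]
tcp_rot: [-3.14, -0.196, 0.069]
ft_force: [-2.2, -0.4, 3.1]
opening: 0.005
```

Emit:
arm_command(
  deltas=[
    [[1, 0, 0, -0.012, 0], [1, 0, 0, -0.01, 0]],
  ],
)

```text
t: 19.23
eef_pos: [438.2, 121.4, 122.1]
tcp_rot: [-3.14, -0.196, 0.069]
ft_force: [-2.3, -0.5, 2.5]
opening: 0.006
```

Emit:
arm_command(
  deltas=[
    [[1, 0, 0, -0.01, 0]],
  ],
)

```text
t: 19.32
eef_pos: [438.1, 121.4, 121.0]
tcp_rot: [-3.14, -0.196, 0.069]
ft_force: [-4.3, 0.2, 9.3]
opening: 0.003
```

Emit:
arm_command(
  deltas=[
    [[1, 0, 0, -0.007, 0]],
  ],
)

```text
t: 19.4
eef_pos: [438.2, 121.4, 120.6]
tcp_rot: [-3.14, -0.196, 0.07]
ft_force: [-9.1, -1.7, 25.5]
opening: 0.007
```

Emit:
arm_command(
  deltas=[
    [[1, 0.002, 0, -0.001, 0]],
  ],
)

```text
t: 19.48
eef_pos: [438.2, 121.3, 120.8]
tcp_rot: [-3.14, -0.196, 0.07]
ft_force: [-7.1, -1.0, 12.2]
opening: 0.004
```

Emit:
arm_command(
  deltas=[
    [[1, 0.002, 0, -0.003, 0]],
  ],
)

```text
t: 19.57
eef_pos: [438.2, 121.4, 120.9]
tcp_rot: [-3.14, -0.197, 0.07]
ft_force: [-6.2, -0.2, 12.0]
opening: 0.005
```

Emit:
arm_command(
  deltas=[
    [[1, 0.002, 0, -0.004, 0]],
  ],
)

```text
t: 19.65
eef_pos: [438.2, 121.4, 120.8]
tcp_rot: [-3.14, -0.197, 0.07]
ft_force: [-7.2, -0.8, 13.4]
opening: 0.008
```

Emit:
arm_command(
  deltas=[
    [[1, 0.001, 0, -0.004, 0], [1, 0.001, 0, -0.004, 0]],
  ],
)

```text
t: 19.82
eef_pos: [438.2, 121.4, 120.8]
tcp_rot: [-3.14, -0.197, 0.07]
ft_force: [-5.5, -1.2, 13.1]
opening: 0.009
```

Steady at about 14 N, so I'll hold it for more than a second.

Emit:
arm_command(
  deltas=[
    [[1, 0.001, 0, -0.004, 0], [1, 0.001, 0, -0.004, 0], [1, 0.001, 0, -0.004, 0], [1, 0.001, 0, -0.004, 0]],
  ],
)

```text
t: 20.15
eef_pos: [438.2, 121.4, 120.9]
tcp_rot: [-3.14, -0.199, 0.07]
ft_force: [-5.7, -1.7, 13.8]
opening: 0.005
```

Emit:
arm_command(
  deltas=[
    [[1, 0.001, 0, -0.004, 0], [1, 0.001, 0, -0.004, 0], [1, 0.001, 0, -0.004, 0], [1, 0.001, 0, -0.004, 0]],
  ],
)

```text
t: 20.48
eef_pos: [438.2, 121.4, 120.9]
tcp_rot: [-3.141, -0.201, 0.07]
ft_force: [-6.3, -1.4, 12.1]
opening: 0.005
```

Emit:
arm_command(
  deltas=[
    [[1, 0.001, 0, -0.004, 0], [1, 0.001, 0, -0.004, 0], [1, 0.001, 0, -0.004, 0], [1, 0.001, 0, -0.004, 0], [1, 0.001, 0, -0.004, 0], [1, 0.001, 0, -0.004, 0]],
  ],
)

```text
t: 20.98
eef_pos: [438.2, 121.4, 120.9]
tcp_rot: [-3.141, -0.203, 0.071]
ft_force: [-5.1, -1.1, 13.4]
opening: 0.003
```

Emit:
arm_command(
  deltas=[
    [[1, 0, 0, 0.02, 0], [1, 0, 0, 0.05, 0], [1, 0, 0, 0.2, 0], [1, 0, 0, 0.3, 0], [1, 0, 0, 0.35, 0], [1, 0, 0, 0.35, 0], [1, 0, -0.2, 0.3, 0], [1, 0, -0.35, 0, 0], [1, 0, -0.4, 0, 0], [1, 0, -0.4, 0, 0], [1, 0, -0.3, 0, 0], [1, 0, 0, 0, 0]],
  ],
)

```text
t: 21.98
eef_pos: [438.8, -49.0, 291.1]
tcp_rot: [3.139, -0.214, 0.079]
ft_force: [-0.0, 0.1, -0.7]
opening: 0.002
```

Emit:
arm_command(
  deltas=[
    [[1, 0, -0.4, 0, 0], [1, 0, -0.4, 0, 0], [1, 0, -0.4, 0, 0], [1, 0, -0.4, 0, 0], [1, 0, 0, 0, 0], [1, 0, 0, 0, 0]],
  ],
)

```text
t: 22.48
eef_pos: [438.7, -213.2, 293.1]
tcp_rot: [3.137, -0.219, 0.08]
ft_force: [-0.3, 1.3, -0.9]
opening: 0.001
```

Run:
```python
from cov import *
s=env.state();print(s['t'],s['eef_pos'],s['ft_force'],s['qvel'].round(3))
for n in ('scene','top'):
    c=snap(n,n+'F.png');im=cv2.imread(f'pics/{n}F.png');big=cv2.resize(im,None,fx=4,fy=4,interpolation=cv2.INTER_CUBIC)
    for th,col in ((0,(0,0,255)),(.03,(0,255,0))):
        p=np.array([(proj(c,cp(d,y,8,th))+.5)*4 for d,y in ((0,-120),(250,-120),(250,120),(0,120))]).astype(np.int32);cv2.polylines(big,[p],True,col,1)
    b=big[440:1000,1240:2040] if n=='scene' else big[560:1160,340:1140]
    cv2.imwrite(f'pics/{n}Fc.png',b)
```

```text
22.4833 [ 438.71015229 -213.24059442  293.10182491] [-0.34049869  1.27879373 -0.87466299] [-0.053  0.029 -0.036 -0.004 -0.003 -0.034]
```

View pics/sceneFc.png

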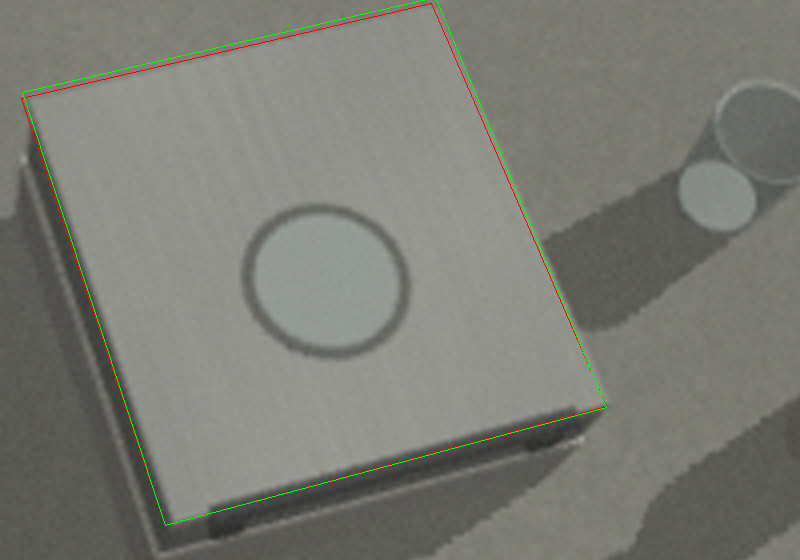

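View pics/topF.png

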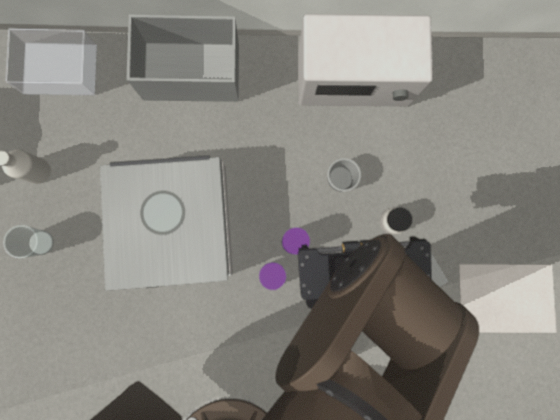

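Run:
```python
from h import *
print(env.job_done(), env.state()['t'], env.state()['ft_force'])
```

```text
the job is handed in; nothing more can be done
the job is handed in; nothing more can be done
```

I set the canister down in the nest, closed the cover slowly and pressed it shut. The job is handed in, and no verdict was reported.

**Canister:** I lowered it in small steps until it bottomed out on the chamber floor and let go. After I backed off, its top in the wrist image matched a fully home canister (98 mm above the bench), not one standing on the ring. In the last step it was pressed onto the floor with a reading of about 41 N, higher than I intended.

**Cover:** I pushed it down in steps of a few millimetres, and the last part moved at about 0.2 rad/s or less. The final press read about 13–15 N for more than a second. At first contact with the stop it peaked briefly at about 27 N.

**Last checks:**
- With the arm clear, the cover outline in the scene image matched the shut position (angle 0).
- The fingertip height while pressing worked out to about 119 mm, as it should be when shut.
- In the last top view, the things not hidden by the arm had not visibly moved. The two plugs, one purple cylinder and part of the scraper were hidden behind it.
- I could not see the canister again once the cover was shut.

**Disagreements:**
- The wrist and top cameras put the nest about 2 mm apart. I aligned the canister to the ring in the wrist image alone.
- The tool had tilted about 0.2 rad by the end of the cover push, which did no visible harm.

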